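# Clip the lockout hook onto the isolator's eye

### The arm

A 6-joint arm with a two-finger parallel gripper is mounted at the origin on the work surface. World frame = base frame: x ahead of the robot, y to its left, z up, the work surface at z = 0. Lengths are in m, angles in rad, forces in N, time in s.
With the tool pointing down it reaches from about 0.35 to 0.975 m from the base axis. Payload 7.1 kg.
Tool frame: the origin (TCP) lies at the very end of the fingers, on their centre line; the grasp point (between the pads) lies 19 mm behind it (arm.hold_point_z is the distance from the TCP to the grasp point, in m); z points along the fingers, y is the direction in which the jaws open and shut (so a half turn about z gives the same grasp; the last joint's range is limited). The gripper opens to 88 mm and grips with 3 to 60 N. Pads are 20 mm wide; open, the fingers measure 115 mm over their backs; the gripper's body (75 mm by 178 mm) begins 61 mm behind the grasp point.
Start: joints at [-1.35, 0.423, 1.63, -0, 1.089, -0.019], TCP at [0.148, -0.607, 0.194] pointing down, gripper open.
Joint ranges: [-3, 3], [-0.9, 2.11], [0.09, 2.58], [-1.31, 4.45], [0.11, 2.69], [-2.54, 2.54]. Speed limits (rad/s): [2.39, 2.39, 3.01, 3.14, 3.14, 3.14].

### API

Orientations are given as a unit quaternion [x, y, z, w].
In Python, from station import arm, gripper_to, optics, finish_job gives the robot as it stands. The module is installed in compiled form; this text tells all that it offers. Calls block until the motion is done:
- arm.movep(position, orientation): joint-space move of the TCP to a pose.
- arm.move_linear(position, max_speed=0.15, attitude=None): straight line of the TCP; attitude=None keeps the orientation; max_speed is the mean speed in m/s.
- arm.set_joints(angles): joint-space move.
- gripper_to(opening, squeeze=None): opening from 0.0 (shut) to 1.0 (fully open); squeeze is the grip in N (None keeps the last); returns when the fingers have stopped.
- arm.wait(seconds).
- arm.solve_ik(position, orientation): joint angles nearest the present ones, or None.
- arm.observe(): the state.
- optics.snapshot(name): name is "scene" or "top" or "wrist"; returns a dict with "img" (400x640x3 uint8, red, green, blue), "mtx" (3x3 intrinsics, pixels), "R" (3x3) and "t" (3): a world point X has camera coordinates R X + t; the wrist camera has in their place "tool_from_camera" (4x4, takes a point from camera to tool coordinates, whose origin is the TCP and whose axes are the flange's). Camera axes: x right, y down, z forward; pixel columns grow to the right and rows downward; lengths in m; the calibration is good to about 2 mm. A picture is of the moment at which its call begins: read the wrist's pose just before it. There is no depth.
A pose or a line that the arm cannot do raises arm.MotionError and nothing moves.
- finish_job(): hands the job in, once; it reports no verdict.
The state is a dict: "time_s": time; "qpos": joint angles; "qvel": joint speeds; "tau": joint torques, N m; "tool_pos": TCP position; "ee_rot": TCP orientation; "wrist_force": force on the tool from outside, world axes, zero at the start; "moment": the same for the moment, N m; "grip_width": opening from 0.0 (shut) to 1.0 (fully open).
Only numpy, scipy, OpenCV 4.12 (cv2) and the standard library are available. Lean on these libraries where they do the work, as an engineer would, in place of code of your own. Each camera call takes 0.05 s, during which the arm holds its last target. There are 200 camera calls.

### The job

Lock out the stage power: take the red-handled snap hook from the blue mat and press its brass gate against one upright leg of the steel eye on the isolator box, until the leg is inside the hook and the gate has snapped shut behind it. Then tug the hook gently backwards so that the closed gate pulls on the leg with a steady force of about 10 N for half a second, and lower the hook to lie flat on the box, clipped round the leg, and let go. Never load the eye with more than 16 N, and leave the other things on the table where they are.

Things in the scene. Friction and masses are not known exactly. Their poses are not given: they have to be found in the camera images.
- hook_grip (a point): centre of the 0.2 kg snap hook's upright red block, 23 mm above the hook's underside; 44 mm along x, 22 mm along y, 46 mm tall. It stands alone at the rear: fingers can close on its two y faces from above. Axes: +x from block to mouth, +z up as the hook lies flat. The steel frame is 10 mm round rod lying flat, its axis 18 mm below this point
- hook_mouth (a point): point on the axis of the closed brass gate (5 mm rod along y, hinged at y = -29 mm from here, tip at +7 mm), where the 8 mm leg should enter along the hook's -x; same axes as hook_grip, 67.5 mm ahead of it, 1 mm to +y. The frame's nose, 3.5 to 12 mm ahead, has its edge at y = +6 mm. Enter within 1.5 mm of y = 0; far nearer the hinge the leg does not get past the gate tip
- hook_seat (a point): where the leg's axis should come to inside the hook, 37 mm ahead of hook_grip; 3 to 6 mm before here the gate snaps shut behind the leg, 3 mm further in (-x) the leg meets the back rod. Frame arms' inner faces at y = +8 and -27 mm from here. On the way out the shut gate stops the leg's axis 24 mm to +x of here
- gate (a joint): angle of the brass gate of the snap hook, rad: 0 shut against the nose, grows as it is pressed inward, to 1.2; a leg passing in opens it to about 0.8. Sprung shut: pressing it open with the leg takes about 2 N at the start and 4 to 5 N at the end, where it also pushes about 4 N sideways along y
- eye: rigid steel eye on the isolator box: a closed staple of 8 mm round rod standing upright, two vertical legs at y = +28 and -28 mm joined by a level crossbar 58 mm up (top at 62 mm). Origin on the box's top face midway between the legs, z up, y along the row of legs, x square to the eye and away from the robot's side. The hook goes on flat and level, moving along the eye's +x, below the crossbar, round either leg
- leg_left (a point): a point on the axis of the eye's +y leg, 30 mm above the box's top face
- leg_right (a point): a point on the axis of the eye's -y leg, 30 mm above the box's top face
- isolator: grey isolator box fixed to the table, 180 x 170 x 30 mm (x, y, z) with a yellow panel round the eye; origin at the centre of its underside on the table; same axes as the eye, which stands 10 mm to -x of its centre. Small knob and lamps on top near its +x edge
- mat: thin blue mat, 170 x 120 x 3 mm, fixed to the table, on which the hook lies flat; origin at the centre of its underside
- tape_roll: flat amber tape roll, 60 mm across, 14 mm tall; loose bystander, leave where it is; origin at the centre of its underside
- tape_roll2: orange tape roll, 56 mm across, 18 mm tall; loose bystander, leave where it is; origin at the centre of its underside
- jar: white jar, 48 mm across, 55 mm tall; loose bystander, leave where it is; origin at the centre of its underside
- bottle: white bottle, 56 mm across, 130 mm tall; loose bystander, leave where it is; origin at the centre of its underside
- screwdriver: screwdriver lying down, 150 mm long; loose bystander, leave where it is; origin at the centre of its underside
- mouse: round black mouse, 60 mm across, 28 mm tall; loose bystander, leave where it is; origin at the centre of its underside
- sample_tray: grey divided tray, 110 x 150 x 30 mm; loose bystander, leave where it is; origin at the centre of its underside
- wrench: steel wrench lying flat, 140 mm long; loose bystander, leave where it is; origin at the centre of its underside

How it is judged:
On the way, in this order (a step that is already met when the one before it is completed fails the run):
1. the leg of the eye presses the gate well inward (value of joint gate above 0.4 rad and contact force between hook and eye above 0.5 N), for 0.02 s.
2. the leg is inside the hook and the gate has snapped shut behind it (((x of leg_left in the frame of hook_grip between 0.031 and 0.064 m and y of leg_left in the frame of hook_grip between -0.026 and 0.01 m and z of leg_left in the frame of hook_grip between -0.028 and 0.028 m) or (x of leg_right in the frame of hook_grip between 0.031 and 0.064 m and y of leg_right in the frame of hook_grip between -0.026 and 0.01 m and z of leg_right in the frame of hook_grip between -0.028 and 0.028 m)) and value of joint gate below 0.1 rad), for 0.1 s.
3. the hook is tugged back: the shut gate pulls on the leg with more than 6 N for 0.4 s (((x of leg_left in the frame of hook_grip between 0.057 and 0.064 m and y of leg_left in the frame of hook_grip between -0.026 and 0.01 m and z of leg_left in the frame of hook_grip between -0.028 and 0.028 m) or (x of leg_right in the frame of hook_grip between 0.057 and 0.064 m and y of leg_right in the frame of hook_grip between -0.026 and 0.01 m and z of leg_right in the frame of hook_grip between -0.028 and 0.028 m)) and value of joint gate below 0.1 rad and contact force between hook and eye above 6 N), for 0.4 s.
At the end, for the whole second after the job is handed in: A leg of the eye is inside the hook's frame (leg axis 31 to 64 mm ahead of the block's centre, between the arms), the gate is shut (under 0.10 rad), the hook lies flat on the box (tilt under 0.12 rad, block centre less than 28 mm above the box's top), at rest and released (all of step 2 and angle between hook_grip's own z axis and vertical below 0.12 rad and z of hook_grip in the frame of eye below 0.028 m and linear speed of hook below 0.02 m/s); the robot touches nothing.
It fails at once if the eye is loaded with more than 16 N by the hook (contact force between hook and eye above 16 N).
It fails at once if a bystander is moved by more than 20 mm (distance of any of tape_roll, tape_roll2, jar, bottle, screwdriver, mouse, sample_tray, wrench from where it was at the start of the episode above 0.02 m).
It also fails if it takes over 64 s, if anything falls off the work surface, if the arm or the gripper's body presses on something with over 40 N, if the wrist force passes 120 N, or if a joint passes its speed limit or range.

## Working session

There is one attempt and no reset: what is moved stays moved. The work goes in short steps, each a Python script; the robot and the scene stay as the last script left them, time stands still between calls to the robot, and variables do not carry over. Pictures are saved under pics/ and viewed, about 8 in all and at most 12, crops included, and the job is handed in when it is done.

```bash
mkdir -p pics
python3 - <<'E'
from station import arm, optics
import cv2, numpy as np
o=arm.observe(); print({k:np.round(o[k],4).tolist() for k in o}); print(arm.hold_point_z)
for n in("scene","top"):
    s=optics.snapshot(n); cv2.imwrite(f"pics/{n}0.png",s["img"][:,:,::-1]); np.savez(f"{n}0.npz",**s)
    print(n,np.round(s["mtx"],1).tolist(),np.round(s["R"],3).tolist(),np.round(s["t"],3), -s["R"].T@s["t"])
E
```

```text
{'time_s': 0.0, 'qpos': [-1.35, 0.4239, 1.6307, -0.0, 1.0886, -0.019], 'qvel': [0.0, 0.0001, 0.0002, -0.0011, 0.0001, -0.0001], 'tau': [0.0015, -54.4626, -27.3669, 0.0645, 0.0228, -0.0001], 'tool_pos': [0.1483, -0.6065, 0.1935], 'ee_rot': [0.9928, 0.1196, -0.0001, -0.0007], 'wrist_force': [0.8594, -0.7897, -0.5192], 'moment': [-0.0424, 0.0042, -0.0386], 'grip_width': 1.0}
0.0187
scene [[500.9, 0.0, 326.7], [0.0, 500.9, 199.1], [0.0, 0.0, 1.0]] [[0.526, 0.85, 0.011], [0.698, -0.425, -0.576], [-0.485, 0.311, -0.818]] [-0.324 -0.403  1.901] [ 1.37357739 -0.48640259  1.32590056]
top [[445.8, 0.0, 322.5], [0.0, 445.8, 195.3], [0.0, 0.0, 1.0]] [[0.004, -1.0, 0.019], [-0.989, -0.007, -0.148], [0.148, -0.018, -0.989]] [-0.02   0.594  1.147] [0.41823144 0.00486831 1.22196787]
```

View pics/top0.png

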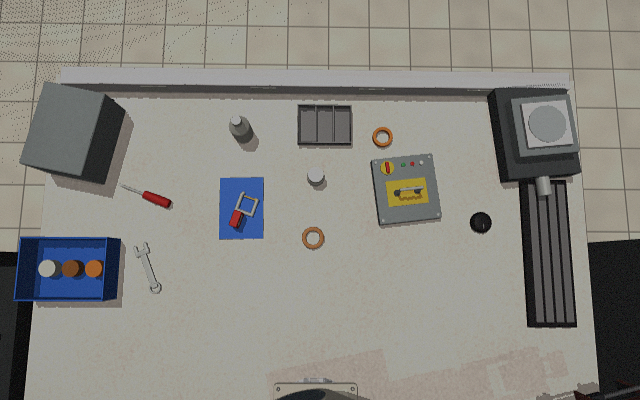

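View pics/scene0.png

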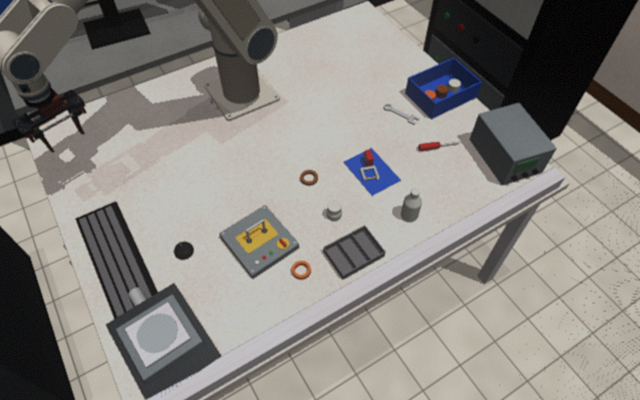

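The top view shows the hook on the blue mat (about px 240,210: red block at 236,218, mouth pointing up/right) and the isolator with its eye at about px 408,192. The scene view agrees. Next I'll get rough positions and look closer with the wrist camera.

```bash
cat > h.py <<'E'
import numpy as np, cv2
from scipy.spatial.transform import Rotation as Rot
from station import arm, gripper_to, optics, finish_job
def q(yaw): return [np.cos(yaw/2),np.sin(yaw/2),0,0]
def cam(name):
    o=arm.observe(); s=optics.snapshot(name); s=dict(s)
    if name=="wrist":
        T=np.eye(4); T[:3,:3]=Rot.from_quat(o["ee_rot"]).as_matrix(); T[:3,3]=o["tool_pos"]
        W=T@s["tool_from_camera"]; s["R"]=W[:3,:3].T; s["t"]=-W[:3,:3].T@W[:3,3]
    return s
def onplane(s,uv,z):
    uv=np.atleast_2d(uv).astype(float); d=np.c_[uv,np.ones(len(uv))]@np.linalg.inv(s["mtx"]).T@s["R"]
    c=-s["R"].T@s["t"]; return c+d*((z-c[2])/d[:,2])[:,None]
def proj(s,X):
    p=(np.atleast_2d(X)@s["R"].T+s["t"])@s["mtx"].T; return p[:,:2]/p[:,2:]
def mask(s,lo,hi):
    return cv2.inRange(cv2.cvtColor(s["img"],cv2.COLOR_RGB2HSV),np.array(lo),np.array(hi))
E
python3 - <<'E'
from h import *
s=dict(np.load("top0.npz"))
for n,p,z in(("block",(236,218),.049),("framefar",(251,198),.008),("box",(406,189),.03),("jar",(316,178),.05),("tape",(313,238),.01),("eye",(408,190),.06)):
    print(n,onplane(s,p,z).round(3))
w=optics.snapshot("wrist"); print(w["tool_from_camera"].round(3).tolist(),w["mtx"].round(1).tolist())
arm.movep([.5,.19,.33],q(0))
s=cam("wrist"); cv2.imwrite("pics/w1.png",s["img"][:,:,::-1]); np.savez("w1.npz",**s)
print(arm.observe()["time_s"],arm.observe()["qpos"])
arm.movep([.5,-.21,.33],q(0))
s=cam("wrist"); cv2.imwrite("pics/w2.png",s["img"][:,:,::-1]); np.savez("w2.npz",**s)
print(arm.observe()["time_s"],arm.observe()["qpos"])
E
```

```text
block [[0.532 0.211 0.049]]
framefar [[0.591 0.179 0.008]]
box [[ 0.615 -0.243  0.03 ]]
jar [[0.64  0.002 0.05 ]]
tape [[0.482 0.008 0.01 ]]
eye [[ 0.608 -0.242  0.06 ]]
[[0.001, -0.964, -0.266, 0.073], [1.0, 0.001, -0.0, 0.0], [0.0, -0.266, 0.964, -0.191], [0.0, 0.0, 0.0, 1.0]] [[275.8, 0.0, 319.9], [0.0, 275.8, 203.5], [0.0, 0.0, 1.0]]
3.2917 [ 3.39886007e-01  1.54638718e-01  1.67910913e+00 -1.06543393e-04
  1.30807565e+00  1.91154886e+00]
4.825 [-4.17892385e-01  1.66806868e-01  1.66419760e+00  2.69469908e-04
  1.31063223e+00  1.15156565e+00]
```

View pics/w1.png

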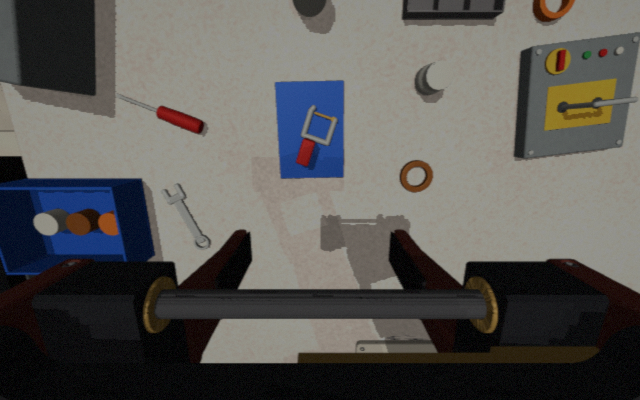

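View pics/w2.png

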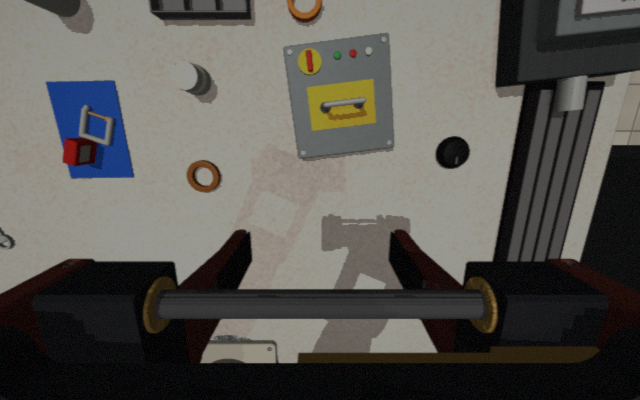

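W1 shows the hook clearly: block at about 306,152, brass gate at about 325,117, mouth up and slightly right. W2 shows the box with corner screws near (290,51), (385,40), (303,153) and (389,144), and crossbar ends near (326,107) and (363,101). The box is turned about +0.1 rad. Next I'll take closer looks.

Run:
```python
from h import *
arm.movep([.53,-.24,.19],q(.1))
b=cam("wrist"); np.savez("b.npz",**b)
arm.movep([.47,.2,.17],q(-.2))
a=cam("wrist"); np.savez("a.npz",**a)
print(arm.observe()["time_s"])
cv2.imwrite("pics/ab.png",np.hstack([cv2.resize(a["img"][0:240,160:480],(400,300)) , cv2.resize(b["img"][0:240,160:480],(400,300))])[:,:,::-1])
r=mask(a,(0,120,60),(8,255,255))|mask(a,(172,120,60),(180,255,255))
n,l,st,c=cv2.connectedComponentsWithStats(r)
for i in range(1,n):
    if st[i,4]>150: print("red",st[i],c[i]); 
i=max((i for i in range(1,n) if st[i,1]<230 and abs(c[i][0]-320)<120),key=lambda i:st[i,4])
cn=cv2.findContours((l==i).astype(np.uint8),0,2)[0][0]
print(cn.reshape(-1,2)[cv2.approxPolyDP(cn,3,True).size and slice(0,0)], cv2.approxPolyDP(cn,2.5,True).reshape(-1,2).tolist())
y=mask(b,(22,120,100),(32,255,255)); n,l,st,c=cv2.connectedComponentsWithStats(y)
for i in range(1,n):
    if st[i,4]>300:
        cn=cv2.findContours((l==i).astype(np.uint8),0,2)[0][0]; p=cv2.boxPoints(cv2.minAreaRect(cn)); print("yel",st[i],p.tolist(),onplane(b,p,.031)[:,:2].round(4).tolist())
```

```text
7.2
red [  74  119   68   28 1247] [107.92301524 131.6904571 ]
red [285 121  23  41 748] [295.89572193 140.89171123]
[] [[289, 121], [285, 157], [301, 161], [307, 124]]
yel [275  40  33  37 687] [[275.0, 40.0], [307.0, 40.0], [307.0, 76.0], [275.0, 76.0]] [[0.6933, -0.1719], [0.6969, -0.208], [0.6595, -0.2114], [0.6557, -0.1741]]
yel [ 285   92   92   62 4022] [[284.7759704589844, 93.35045623779297], [375.9922180175781, 91.5962905883789], [377.1452941894531, 151.55487060546875], [285.9290466308594, 153.30905151367188]] [[0.6379, -0.1868], [0.6508, -0.2943], [0.5815, -0.3066], [0.5678, -0.1929]]
yel [314 127  42   9 318] [[314.0, 127.0], [355.0, 127.0], [355.0, 135.0], [314.0, 135.0]] [[0.6031, -0.225], [0.6081, -0.275], [0.5987, -0.2763], [0.5936, -0.2259]]
```

View pics/ab.png

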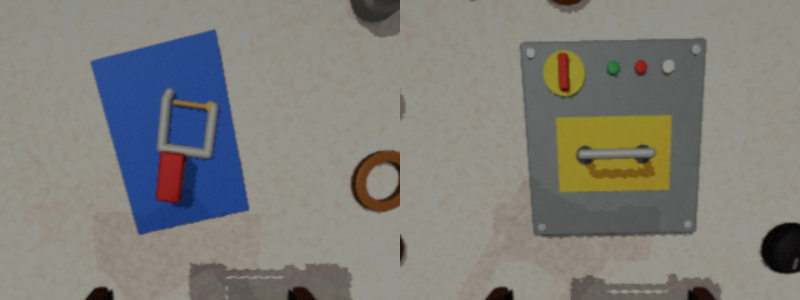

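The left panel shows the hook: block top at about (172,177) in the crop, arms and brass gate at the top. The right panel shows the eye with crossbar ends near (582,154) and (650,153). Next I'll turn these into poses.

Run:
```python
from h import *
a=dict(np.load("a.npz")); b=dict(np.load("b.npz"))
f=lambda u,v:(160+u*.8,v*.8)
P=onplane(a,[(289,121),(285,157),(301,161),(307,124)],.049)[:,:2]; print("block top z49",P.round(4).tolist(), P.mean(0), [np.linalg.norm(P[i]-P[i-1]).round(4) for i in range(4)])
h=mask(a,(0,0,90),(180,70,255)); m=np.zeros_like(h); m[60:135,280:340]=255
# keep only silver pixels surrounded by mat: exclude table by region
h&=m; cn=max(cv2.findContours(h,0,2)[0],key=cv2.contourArea); 
bx=cv2.boxPoints(cv2.minAreaRect(cn)); Q=onplane(a,bx,.008)[:,:2]; print("frame",bx.round(1).tolist(),Q.round(4).tolist(),Q.mean(0),[np.linalg.norm(Q[i]-Q[i-1]).round(4) for i in range(4)])
for n,i,j in(("left",(163,148),(168,95)),("right",(208,153),(212,107)),("gate",(212,107),(172,102)),("back",(208,153),(163,148))):
    L=onplane(a,[f(*i),f(*j)],.008); d=L[1]-L[0]; print(n,L[:,:2].round(4).tolist(),np.arctan2(d[1],d[0]).round(3))
# box
hb=cv2.cvtColor(b["img"],cv2.COLOR_RGB2HSV)
S=onplane(b,[f(530-400,53),f(696-400,49),f(687-400,225),f(542-400,227)],.031)[:,:2]; print("screws",S.round(4).tolist(),S.mean(0))
for i,j in((3,0),(2,1)): d=S[j]-S[i]; print("xdir",np.arctan2(d[1],d[0]),np.hypot(*d))
for i,j in((1,0),(2,3)): d=S[j]-S[i]; print("ydir-90",np.arctan2(-d[0],d[1]),np.hypot(*d))
C=onplane(b,[f(582-400,154),f(652-400,153)],.088)[:,:2]; d=C[0]-C[1];print("bar",C,C.mean(0),np.hypot(*d),np.arctan2(-d[0],d[1]))
```

```text
block top z49 [[0.5554, 0.2168], [0.5185, 0.2301], [0.5106, 0.2134], [0.5484, 0.1983]] [0.53323856 0.21465579] [np.float64(0.0198), np.float64(0.0392), np.float64(0.0184), np.float64(0.0407)]
frame [[283.6000061035156, 120.5999984741211], [289.8999938964844, 70.0999984741211], [334.70001220703125, 75.69999694824219], [328.3999938964844, 126.19999694824219]] [[0.559, 0.2274], [0.6127, 0.207], [0.5963, 0.1566], [0.5416, 0.1748]] [0.57737272 0.1914652 ] [np.float64(0.0554), np.float64(0.0575), np.float64(0.053), np.float64(0.0577)]
left [[0.5598, 0.2186], [0.6054, 0.2032]] -0.326
right [[0.5464, 0.1763], [0.5869, 0.1645]] -0.284
gate [[0.5869, 0.1645], [0.5987, 0.2008]] 1.256
back [[0.5464, 0.1763], [0.5598, 0.2186]] 1.265
screws [[0.6896, -0.1596], [0.708, -0.3092], [0.5474, -0.3282], [0.5302, -0.1796]] [ 0.61877822 -0.24416304]
xdir 0.12437254043792811 0.1606437147856947
xdir 0.11763405155447423 0.16174816207716355
ydir-90 0.12246864259550654 0.1507237252398506
ydir-90 0.11509856469836846 0.14963995709042954
bar [[ 0.60595885 -0.21729757]
 [ 0.61251544 -0.27418011]] [ 0.60923715 -0.24573884] 0.057259167501811564 0.11475893542979579
```

Checks agree: eye centre is (0.6188,-0.2442) minus 10 mm from the screws against (0.609,-0.246) from the bar, with yaw about 0.12. The hook block is at (0.533,0.215), yaw about -0.335. Now I'll grasp.

Run:
```python
from h import *
Y=-.335; p=np.array([.533,.2147])
arm.movep([*p,.13],q(Y)); arm.move_linear([*p,.010],.12)
gripper_to(0.0,60); o=arm.observe(); print("grip",o["grip_width"]*88,o["wrist_force"])
arm.move_linear([*p,.15],.15); arm.wait(.2)
print(arm.observe()["wrist_force"])
# in front of leg_right: leg axis 100 mm ahead of block
e=.12; L=np.array([.6125,-.2734]); ux=np.array([np.cos(e),np.sin(e)]); uy=np.array([-ux[1],ux[0]])
g=L-.100*ux-.001*uy
arm.movep([*g,.15],q(e)); zt=.065+.007-.023
zt=.03+.012+.007   # TCP was 7 mm above hook underside
arm.move_linear([*g,zt],.12); arm.wait(.3)
o=arm.observe(); print(o["time_s"],o["tool_pos"],o["wrist_force"],o["grip_width"]*88)
s=cam("wrist"); np.savez("c.npz",**s); cv2.imwrite("pics/c.png",cv2.resize(s["img"][60:260,200:440],(720,600),interpolation=cv2.INTER_CUBIC)[:,:,::-1])
```

```text
grip 21.411829985377366 [-0.09731175  0.30190713 -0.60490694]
[-0.87715498  0.07111588 -1.96345136]
14.1833 [ 0.51362876 -0.28655622  0.04957226] [ 0.35316175  0.50598481 -2.09364493] 21.566182732329974
```

View pics/c.png

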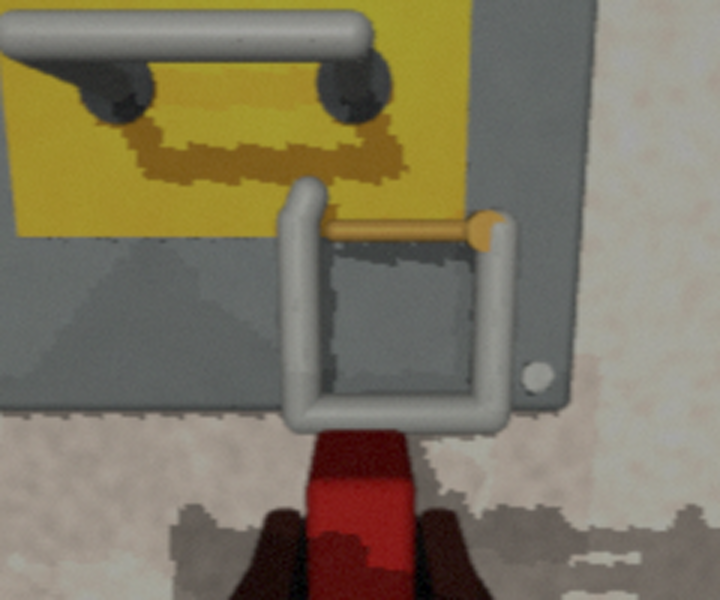

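The picture shows the hook level in the grip. The gate is at crop row 231, the nose at (308,190), the arms span x 281–512, and the right leg comes down from the bar end at (350,35) to its foot at (354,90). Now I'll put these into tool coordinates.

Run:
```python
from h import *
s=dict(np.load("c.npz")); o=arm.observe(); T=Rot.from_quat(o["ee_rot"]).as_matrix(); tp=np.array(o["tool_pos"])
f=lambda u,v:(200+(u+.5)/3-.5,60+(v+.5)/3-.5)
def tl(n,u,v,z):
    X=onplane(s,f(u,v),z)[0]; t=T.T@(X-tp); print(n,"hook-axes mm x,y:",(t[0]*1e3).round(1),(-t[1]*1e3).round(1),"world",X.round(4))
zf=tp[2]-.007+.005
for n,u,v in(("armL out",281,300),("armL in",318,300),("armR in",474,300),("armR out",512,300),("gate mid",400,231),("gate hinge",485,230),("nose tip",308,176),("nose edge",328,200),("back rod mid",400,413)): tl(n,u,v,zf)
tl("ringR",354,86,.031); tl("ringL",118,87,.031); tl("bar R end",373,35,.088); tl("bar mid",200,36,.088)
# bar left end from the full picture
g=cv2.cvtColor(s["img"],cv2.COLOR_RGB2HSV)
row=g[70:74,170:340].mean(0); sat=row[:,1]; i=np.where(sat<60)[0]+170; print("low-sat cols",i.min(),i.max(), [int(x) for x in i[np.r_[True,np.diff(i)>1]]],[int(x) for x in i[np.r_[np.diff(i)>1,True]]])
r=mask(s,(0,120,60),(8,255,255)); yy,xx=np.where(r[215:]>0); print("block top z", zf+.041)
for v in(222,240):
    c=np.where(r[v]>0)[0]; c=c[(c>290)&(c<350)]; print(v,c.min(),c.max(),[(-(T.T@(onplane(s,(k,v),zf+.041)[0]-tp))[1]*1e3).round(1) for k in (c.min()-.5,c.max()+.5)])
print(Rot.from_quat(o["ee_rot"]).as_rotvec(), np.arctan2(T[1,0],T[0,0]))
```

```text
armL out hook-axes mm x,y: 51.4 18.5 world [ 0.5624 -0.262   0.0475]
armL in hook-axes mm x,y: 51.4 9.9 world [ 0.5634 -0.2705  0.0475]
armR in hook-axes mm x,y: 51.4 -26.3 world [ 0.5677 -0.3065  0.0475]
armR out hook-axes mm x,y: 51.5 -35.1 world [ 0.5688 -0.3152  0.0475]
gate mid hook-axes mm x,y: 67.0 -8.9 world [ 0.5811 -0.2874  0.0475]
gate hinge hook-axes mm x,y: 67.2 -28.2 world [ 0.5837 -0.3065  0.0475]
nose tip hook-axes mm x,y: 78.9 11.8 world [ 0.5905 -0.2654  0.0475]
nose edge hook-axes mm x,y: 73.8 7.4 world [ 0.5859 -0.2704  0.0475]
back rod mid hook-axes mm x,y: 24.4 -9.5 world [ 0.5389 -0.293   0.0475]
ringR hook-axes mm x,y: 99.7 1.6 world [ 0.6123 -0.273   0.031 ]
ringL hook-axes mm x,y: 99.4 57.2 world [ 0.6054 -0.2178  0.031 ]
bar R end hook-axes mm x,y: 100.5 -2.1 world [ 0.6135 -0.2765  0.088 ]
bar mid hook-axes mm x,y: 100.3 27.2 world [ 0.6098 -0.2475  0.088 ]
low-sat cols 170 323 [170] [323]
block top z 0.08845029041276223
222 302 337 [np.float64(10.7), np.float64(-10.3)]
240 303 336 [np.float64(10.3), np.float64(-9.9)]
[3.13552644e+00 1.88319409e-01 9.14732874e-04] 0.11997580837282006
```

Calibration checks out: gate x 67.0 against 67.5, hinge -28.2 against -28, nose edge 7.4 against 7. The leg sits at y of about 1.7 and I want about 1.2, so I shift +0.5 mm in y and press on in guarded steps.

```bash
cat >> h.py <<'E'
e=.12; ux=np.array([np.cos(e),np.sin(e),0]); uy=np.array([-ux[1],ux[0],0])
def F(): # force along eye axes
    w=np.array(arm.observe()["wrist_force"]); return np.array([w@ux,w@uy,w[2]])
def Fm(n=4):
    r=[]
    for _ in range(n): r.append(F()); arm.wait(.02)
    return np.mean(r,0)
E
python3 - <<'E'
from h import *
import json
o=arm.observe(); p0=np.array(o["tool_pos"])+.0005*uy; p0[2]=.049
arm.move_linear(p0+.018*ux,.05); arm.wait(.3); f0=Fm(8); print("f0",f0.round(2))
json.dump([p0.tolist(),f0.tolist()],open("st.json","w"))
a=.018
while a<.0610:
    a+=.0015; arm.move_linear(p0+a*ux,.03); f=Fm(3)-f0
    q_=(np.array(arm.observe()["tool_pos"])-p0); print(round(a*1e3,1),(q_@ux*1e3).round(1),(q_@uy*1e3).round(2),"leg x",round(99.9-q_@ux*1e3,1),f.round(1))
    if np.hypot(f[0],f[1])>11: print("STOP"); break
print(arm.observe()["time_s"])
s=cam("wrist"); np.savez("d.npz",**s); cv2.imwrite("pics/d.png",cv2.resize(s["img"][60:260,200:440],(720,600),interpolation=cv2.INTER_CUBIC)[:,:,::-1])
E
```

```text
f0 [ 0.08 -0.08 -2.09]
19.5 19.6 -0.03 leg x 80.3 [ 0.2 -0.4 -0.3]
21.0 21.1 0.04 leg x 78.8 [ 0.1 -0.1  0.2]
22.5 22.5 0.01 leg x 77.4 [-0.4  0.1 -0.4]
24.0 24.0 -0.0 leg x 75.9 [-0.1 -0.1 -0.6]
25.5 25.5 0.01 leg x 74.4 [ 0.2  0.2 -0.3]
27.0 26.9 0.08 leg x 73.0 [-0.7 -0.2 -0.2]
28.5 28.2 0.06 leg x 71.7 [-2.3 -0.2  0.6]
30.0 29.9 0.04 leg x 70.0 [-2.4 -0.2 -0. ]
31.5 31.5 0.06 leg x 68.4 [-2.8  0.   0.5]
33.0 32.9 0.12 leg x 67.0 [-2.8  0.4  0.5]
34.5 34.4 0.14 leg x 65.5 [-2.8  0.7  0.7]
36.0 35.9 0.08 leg x 64.0 [-3.3  1.   0.2]
37.5 37.5 -0.01 leg x 62.4 [-3.8  0.4 -0.8]
39.0 39.0 -0.04 leg x 60.9 [-4.1  0.7 -0.9]
40.5 40.6 -0.09 leg x 59.3 [-4.1 -0.3 -0.8]
42.0 42.1 -0.15 leg x 57.8 [-4.1 -0.8 -0.9]
43.5 43.6 -0.11 leg x 56.3 [-4.3 -0.9 -0.3]
45.0 45.1 -0.12 leg x 54.8 [-4.1 -1.1 -0.4]
46.5 46.5 -0.11 leg x 53.4 [-4.  -1.  -1.3]
48.0 48.1 -0.14 leg x 51.8 [-4.5 -1.1 -1.3]
49.5 49.6 -0.16 leg x 50.3 [-3.8 -2.  -1.1]
51.0 51.1 -0.17 leg x 48.8 [-4.1 -1.7 -0.8]
52.5 52.8 -0.34 leg x 47.1 [-3.4 -2.9 -1.2]
54.0 54.5 -0.45 leg x 45.4 [-2.3 -3.  -1.8]
55.5 56.2 -0.58 leg x 43.7 [-1.6 -5.6 -1.6]
57.0 57.8 -0.62 leg x 42.1 [-0.7 -5.8 -1.5]
58.5 58.8 0.64 leg x 41.1 [-0.  -0.1  0.4]
60.0 60.1 0.17 leg x 39.8 [-0.5  0.2 -0.3]
61.5 61.6 -0.0 leg x 38.3 [0.1 0.4 0.1]
23.8833
```

View pics/d.png

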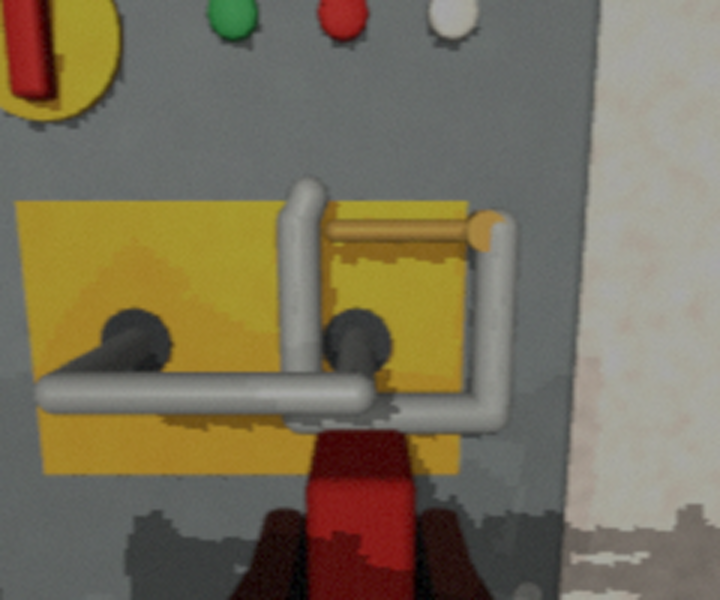

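The gate snapped shut behind the leg: brass closed at row 231, leg at (352,350) inside the frame, force back to 0. Now the tug.

Run:
```python
from h import *
import json
p0,f0=map(np.array,json.load(open("st.json")))
a=.043; arm.move_linear(p0+a*ux,.04); arm.wait(.2); f1=Fm(5); print("base",(f1-f0).round(2))
while a>.033:
    a-=.0004; arm.move_linear(p0+a*ux,.01); f=Fm(3)-f1
    x=(np.array(arm.observe()["tool_pos"])-p0)@ux*1e3
    if abs(f[0])>.8: print(round(a*1e3,1),"leg x",round(99.9-x,1),f.round(1))
    if np.linalg.norm(f[:2])>9.3: break
for _ in range(8): arm.wait(.1); print((F()-f1).round(1))
print(arm.observe()["time_s"],a); json.dump(a,open("a.json","w"))
```

```text
base [-0.13 -0.11 -0.25]
39.0 leg x 60.6 [ 2.   0.7 -1. ]
38.6 leg x 60.9 [ 3.9  0.6 -1. ]
38.2 leg x 61.0 [ 5.5  0.5 -2.3]
37.8 leg x 61.1 [ 6.5  1.  -2.5]
37.4 leg x 61.2 [ 7.3  0.9 -4. ]
37.0 leg x 61.3 [ 8.4  1.8 -5.2]
36.6 leg x 61.3 [10.   1.2 -4.7]
[ 9.9  1.3 -4.6]
[ 9.4  0.6 -6.1]
[ 9.9  1.9 -4.9]
[ 9.1  2.3 -5.2]
[10.5  1.  -5.8]
[10.1  1.4 -5.3]
[ 9.   1.5 -5.8]
[ 9.9  2.1 -4.6]
30.425 0.036600000000000035
```

The tug held at about 10 N along x (about 11.5 N in total) for 0.8 s, with the leg at 61.3 mm. Next: relax, lower, release.

Run:
```python
from h import *
import json
p0,f0=map(np.array,json.load(open("st.json")))
a=.048; p=p0+a*ux; arm.move_linear(p,.03); arm.wait(.3); f1=Fm(5); print("base",(f1-f0).round(2))
p[2]=.0395; arm.move_linear(p,.03)
while p[2]>.0345:
    p[2]-=.0005; arm.move_linear(p,.01); f=Fm(3)-f1
    if abs(f[2])>1.5 or np.hypot(f[0],f[1])>4: print("contact",p[2],f.round(1)); break
print(arm.observe()["tool_pos"],(Fm(3)-f1).round(1))
gripper_to(0.5); arm.wait(.3); print("released",(Fm(3)-f1).round(1))
arm.move_linear(p+[0,0,.06],.06); arm.move_linear(p+[0,0,.13]-.05*ux,.15)
s=cam("wrist"); np.savez("e.npz",**s); t=cam("top")
cv2.imwrite("pics/e.png",np.hstack([cv2.resize(s["img"][0:200,200:440],(480,400)),cv2.resize(t["img"][140:240,360:440],(320,400))])[:,:,::-1])
print(arm.observe()["time_s"])
```

```text
base [-0.01  0.22 -0.14]
contact 0.0365 [-2.2  0.9  6.6]
[ 0.56118019 -0.28035242  0.03696913] [-2.4  0.7  7.7]
released [-0.4 -0.2  2.4]
36.5417
```

View pics/e.png

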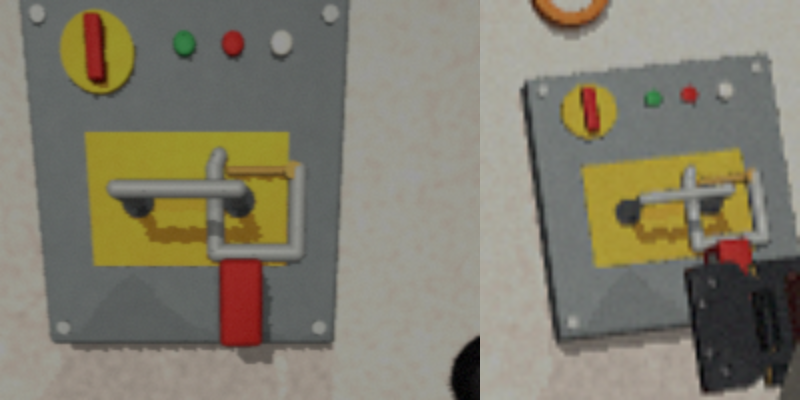

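The final pictures show the hook lying flat, the right leg inside the frame (about 240,200), the gate shut at row 171, and the gripper clear. Handing in.

Run:
```python
from h import *
print(arm.observe()["wrist_force"],arm.observe()["grip_width"]); finish_job()
```

```text
[ 0.25944022 -0.32114706  0.20095012] 0.5027634305912168
the job is handed in; nothing more can be done
```

The hook is clipped round the eye's right (-y) leg, lying flat on the box and released. I handed the job in at about 36.5 s of the 64 s; it returned no verdict.

- **Clipping on:** The hook went onto the leg in 1.5 mm steps. The gate force rose to about 4.5 N, with about 5.8 N sideways near the end. It then fell to zero at about 41 mm leg depth, and the picture showed the gate shut behind the leg.
- **Tug:** It held 9–10.5 N along x for 0.8 s, with the leg at 61.3 mm. There was also about 5 N vertically, so the total was about 11.5 N, under the 16 N limit.
- **Lowering:** The hook touched down at the height expected for lying flat, pressing about 7 N on the box. After release the wrist force returned to its empty reading.
- **Final pictures:** They show the leg inside the frame, the gate shut, the hook flat and the gripper clear.

I judged the tilt from the pictures and the touch-down height only. I did not re-measure the bystanders' positions; the path passed over them and the force readings showed no unexpected contact. No check failed or disagreed.

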